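# Back the ratchet clamp off one notch

### The arm

A 6-joint arm with a two-finger parallel gripper is mounted at the origin on the work surface. World frame = base frame: x ahead of the robot, y to its left, z up, the work surface at z = 0. Lengths are in mm, angles in rad, forces in N, time in s.
With the tool pointing down it reaches from about 400 to 925 mm from the base axis. Payload 12.5 kg.
Tool frame: the origin (TCP) lies on the centre line of the jaws, within the pads' length; the fingertips stand 19 mm ahead of it and the grasp point (between the pads) is the TCP; z points along the fingers, y is the line along which they close (so a half turn about z gives the same grasp; the last joint's range is limited). The gripper opens to 95 mm and grips with 3 to 60 N. Pads are 20 mm wide; open, the fingers measure 119 mm over their backs; the gripper's body (75 mm by 180 mm) begins 59 mm behind the grasp point.
Start: joints at [-1.348, 0.491, 1.559, -0, 1.092, -0.106], TCP at [201.84, -591.528, 233.661] pointing down, gripper open.
Joint ranges: [-3.1, 3.1], [-0.84, 2.19], [0.05, 2.79], [-1.13, 4.28], [0.06, 2.93], [-2.69, 2.69]. Speed limits (rad/s): [2.22, 2.22, 2.79, 3.14, 3.14, 3.14].

### API

Orientations are given as [roll, pitch, yaw] about the fixed x, y, z axes, in that order (R = Rz(yaw) Ry(pitch) Rx(roll)).
In Python, from cell import state, read_camera, job_done gives the robot as it stands.
- The arm moves only by the tool arm_command, never from a script. Its argument "deltas" is a list of rows, each an object of numbers: "dx", "dy", "dz": the shift along the world's x, y, z in m; "yaw": the turn about the world's z in degrees. In form: [{"dx": .., "dy": .., "dz": .., "yaw": ..}, ...]. A call has 1 to 20 rows; each row shifts and turns the commanded pose from where the row before left it; what a row does not reach is not made up. A row lasts 1/10 s, in which the tool goes at most 50 mm and 8.59 degrees, less where a joint would pass 70% of its speed; a pose out of reach is approached as far as the arm can. A call with a gripper value outside its range is refused whole. "gripper" is the finger opening in m, from 0 to 0.0951, set as the call begins (left out, the last holds). The fingers move at their own pace and stop on an object; the grip force is fixed at half the most. Time passes only in rows, so rows that do not move let the fingers close. It gives the time, the measured TCP pose, the force, the opening and the grip force at its end, in the units of the state.
- state(): the state, without advancing time (a new reading comes with each control period).
- read_camera(name): name is "side" or "top" or "wrist"; returns a dict with "color" (420x560x3 uint8, red, green, blue), "range_z" (420x560 float32, mm along the optical axis (not along the pixel's ray), 0 where there is no reading), "fx", "fy", "cx", "cy" (pixels), "extrinsics" (4x4, takes a point from camera to world coordinates). Camera axes: x right, y up, looking along -z (the intrinsics and any distortion apply to the point x, -y, -z); pixel columns grow to the right and rows downward; lengths in mm; the calibration is good to about 2 mm. A picture is of the moment at which its call begins.
- job_done(): hands the job in; it is judged then, once.
The state is a dict: "t": time; "joints": joint angles; "qvel": joint speeds; "tau": joint torques, N m; "eef_pos": TCP position; "tcp_rot": TCP orientation; "ft_force": force on the tool from outside, world axes, zero at the start; "moment": the same for the moment, N m; "opening": opening from 0.0 (shut) to 1.0 (fully open); "grip_force": force on a finger pad.
Only numpy, scipy, OpenCV 4.12 (cv2) and the standard library are available. Lean on these libraries where they do the work, as an engineer would, in place of code of your own. Each camera call takes 0.05 s, during which the arm holds its last target. There are 200 camera calls.

### The job

The clamped boards must be eased by one notch of the ratchet clamp: with a fingertip, push the pawl's lip back so that the pawl lifts well clear of the toothed wheel and stays up, then push the wheel one notch backward by a spoke (its top going towards the pawl's pivot), then push the pawl down again until it is fully seated in the next gap. Only touch and push, do not let the wheel run back two notches, take the hand away at the end, and leave the bottle, jar, tools and wood pieces around the clamp where they are.

Things in the scene. Friction and masses are not known exactly. Their poses are not given: they have to be found in the camera images.
- clamp: ratchet clamp bolted to the bench: dark steel base plate 140 (x) by 330 (y) by 12 mm. Origin on the bench top under the axle, z up; x runs along the axle from the spoked star (x = -40 mm) to the toothed wheel (x = +35 mm); y points from the axle to the pawl's post. All offsets below are in this frame. A grey bearing block and a rack bar stay below 140 mm high, between x = -21 and 13 mm
- jaw_top (a point): top of the sliding jaw plate (x = 0, y = -112 mm, 134 mm high; 34 by 14 mm), which presses two beech boards along x (y = -191 to -119 mm, 57 mm high, 260 mm long) against an end stop 87 mm high at y = -198 mm. Turning the wheel back draws the jaw off the boards by 7 mm a notch
- axle (a point): point on the wheel's level axle in the plane of the spoked star: x = -40, y = 0 mm, 112 mm above the bench
- spoke (a point): centre of the black ball (22 mm) on the spoke that is on top at the start; moves with the wheel. The star has 6 steel spokes 14 mm thick, every 60 degrees, balls 95 mm from the axle. At wheel = 0 it leans 15 degrees off vertical to -y (away from the pawl); a notch later 15 degrees to +y: a level push of about 45 mm to +y. About 2 N at the ball; the wheel stays where left
- wheel (a joint): angle of the wheel, rad, growing BACKWARD (top moves to +y, towards the pawl's pivot). 12 saw teeth: a notch is 0.524. Toothed wheel 110 mm across, x = 27 to 43 mm, turns with the star. Starts at 0 to 0.05; stops forward near 0; the seated pawl blocks it backward after 0.08 of play. Standing at 0.42 to 0.58 it lets the pawl fully into the next gap; 0.48 is a good aim
- pivot (a point): pivot of the pawl, parallel to the axle: x = 35, y = 78 mm, 172 mm above the bench. It sits on a grey post (x = 10 to 22, y = 63 to 93 mm, 188 mm high) on the star's side of the pawl
- lip (a point): top end of the pawl's lip, moves with the pawl. Seated, the dark steel pawl lies level: arm 16 mm wide, 12 thick, from the pivot 66 mm to -y, a nose at its end pointing down into the teeth, and there an upright lip 20 mm wide (x), 8 thick, rising to this point 74 mm to -y of the pivot, 236 mm above the bench. Lip free on both sides; tooth tips below it reach 167 mm high
- pawl (a joint): angle of the pawl, rad: 0 = level, fully seated (the start); grows as the nose swings up and the lip swings over to +y, to a stop at 1.7. Stiff pivot: about 3 N at the lip, and it stays at whatever angle it is left. Above 0.3 the teeth pass freely; well clear is above 0.4. A nose that lands on a tooth tip can stop near 0.2
- glue: bystander: white glue bottle, 52 mm across, 140 mm high, standing; origin under its centre
- jar: bystander: glass jar, 60 mm across, 80 mm high, standing; origin under its centre
- chisel: bystander: wood chisel lying flat, about 250 mm long along its x, 28 mm high; origin under its middle
- square: bystander: try square lying flat, wooden stock 90 by 20 by 16 mm along x, steel blade 130 mm along y; origin under the stock's centre
- hammer: bystander: hammer lying flat, 260 mm along its x, 26 mm high; origin under its middle
- offcut: bystander: beech offcut 85 by 45 by 30 mm lying on top of the clamped boards; origin under its centre
- wedge: bystander: beech stick 100 by 30 by 22 mm lying on the bench; origin under its centre

How it is judged:
By the outcome, as a careful person would: the job done as asked, in the order asked, and still so for the second after the job is handed in, with the robot touching nothing.
It also fails if it takes over 58 s, if anything falls off the work surface, if the arm or the gripper's body presses on something with over 40 N, if the wrist force passes 120 N, or if a joint passes its speed limit or range.

## Working session

There is one attempt and no reset: what is moved stays moved. The work goes in short steps, Python scripts to look and compute and a tool call to move; the robot and the scene stay as the last step left them, time stands still between calls to the robot, and variables do not carry over. Pictures are saved under pics/ and viewed, at most 10 in all, crops included, and the job is handed in when it is done.

Besides the shell and the picture viewer there is one more tool, called after "Emit:" by a JSON object that holds its "op" and its "data". arm_command: Moves the arm, as the interface text tells. Its arguments: {"type":"object","properties":{"deltas":{"type":"array"},"gripper":{"type":"number"}},"required":["deltas"]}

```bash
mkdir -p pics; ls; cat > h.py <<'E'
import numpy as np, cv2
from cell import state, read_camera, job_done
def pts(c):
    d=c["range_z"].astype(float);v,u=np.indices(d.shape)
    X=(u-c["cx"])/c["fx"]*d; Y=(v-c["cy"])/c["fy"]*d
    P=np.stack([X,-Y,-d,np.ones_like(d)],-1)@np.array(c["extrinsics"]).T
    P=P[...,:3]; P[d==0]=np.nan
    return P
E
python3 - <<'E'
from h import *
s=state();print(s)
for n in("top","side"):
    c=read_camera(n);cv2.imwrite(f"pics/{n}0.png",c["color"][...,::-1]);np.savez(n+"0.npz",P=pts(c),**c)
    print(n,c["fx"],c["cx"],c["cy"],np.round(c["extrinsics"],3).tolist())
E
```

```text
pics
{'t': 0.0, 'joints': array([-1.34760496e+00,  4.91583155e-01,  1.55944311e+00,  2.10774740e-05,
        1.09166977e+00, -1.05584029e-01]), 'qvel': array([-0.0010347 ,  0.00089749, -0.00143608, -0.00084414,  0.00058324,
       -0.00160136]), 'tau': array([-3.03803827e-04, -6.12637281e+01, -2.58177602e+01,  6.92003011e-02,
        4.83433949e-02, -7.90552281e-05]), 'eef_pos': array([ 201.7911593 , -591.30505459,  233.04925303]), 'tcp_rot': array([-3.14049739e+00, -1.34871777e-04,  3.28765596e-01]), 'ft_force': array([-0.67288086,  0.10784104, -0.87649757]), 'moment': array([-0.02740254, -0.00340338,  0.00751022]), 'grip_force': 0.0, 'opening': 0.9991360848488542}
top 476.7848162529691 276.39403685056595 209.74547498054773 [[0.19, 0.961, -0.198, 325.195], [-0.982, 0.188, -0.031, 13.896], [0.007, 0.2, 0.98, 1151.216], [0.0, 0.0, 0.0, 1.0]]
side 401.5405486570231 280.1114279589409 211.73239779372327 [[-0.795, 0.449, -0.407, 178.604], [-0.606, -0.584, 0.54, 488.793], [0.005, 0.676, 0.737, 800.827], [0.0, 0.0, 0.0, 1.0]]
```

View pics/top0.png

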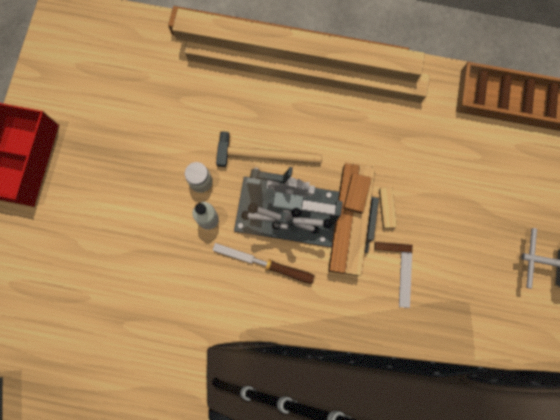

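View pics/side0.png

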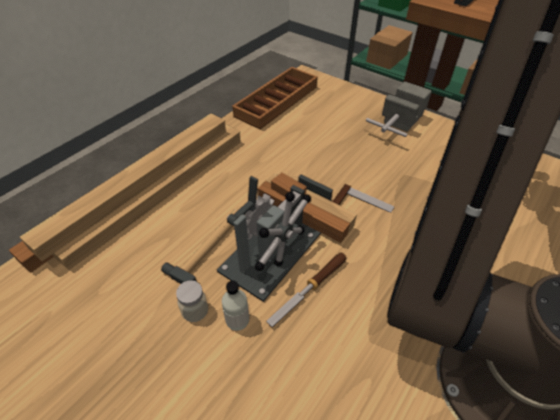

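The top view shows the clamp plate around px (240–340, 178–245). The boards are on its right (world −y), the star is on the robot's side, and the glue and jar are to the left. The side view shows the post at (245, 240), with the lip standing up at (252, 185).

```bash
python3 - <<'E'
from h import *
for n,box in(("top",(225,145,345+60,285)),("side",(200,165,360,335))):
    z=np.load(n+"0.npz");P=z["P"];col=z["color"];x0,y0,x1,y1=box
    sub=np.zeros(P.shape[:2],bool);sub[y0:y1,x0:x1]=1
    cv2.imwrite(f"pics/{n}0c.png",cv2.resize(col[y0:y1,x0:x1,::-1],None,fx=4.4 if n=="top" else 3.5,fy=4.2 if n=="top" else 3.5,interpolation=cv2.INTER_CUBIC))
    m=sub&(P[...,2]>7)&(P[...,2]<17)&(col.max(-1)<95)
    m8=cv2.morphologyEx(m.astype(np.uint8),cv2.MORPH_OPEN,np.ones((2,2)))
    q=P[m8>0][:,:2].astype(np.float32)
    print(n,len(q),cv2.minAreaRect(q),np.nanmedian(P[m8>0][:,2]))
    # high points
    for lo in (180,195,215):
        h=sub&(P[...,2]>lo)&(P[...,2]<260);print(lo,h.sum(),P[h].mean(0).round(1) if h.any() else 0,np.nanmax(P[h][:,2]) if h.any() else 0)
E
```

```text
top 2037 ((561.6837158203125, -64.17967224121094), (125.61888122558594, 406.6507568359375), 3.8527231216430664) 11.381922164974071
180 390 [556.   59.5 199.2] 238.7595232815769
195 175 [552.5  18.4 217.1] 238.7595232815769
215 74 [578.2  27.5 228.3] 238.7595232815769
side 2589 ((nan, nan), (0.0, 0.0), 0.0) 13.380754501330216
180 616 [559.8  58.3 199.1] 239.13451666100798
195 275 [562.2  28.3 215.7] 239.13451666100798
215 134 [572.3  30.  225.8] 239.13451666100798
```

View pics/top0c.png

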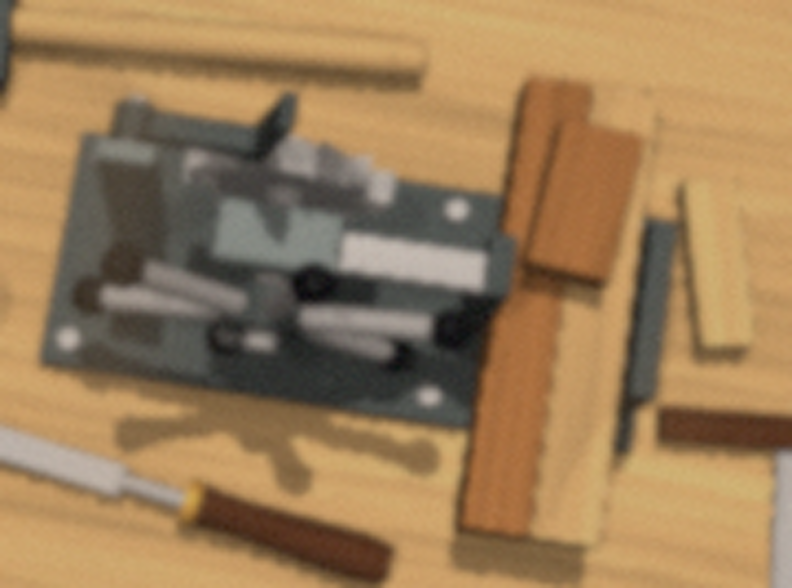

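View pics/side0c.png

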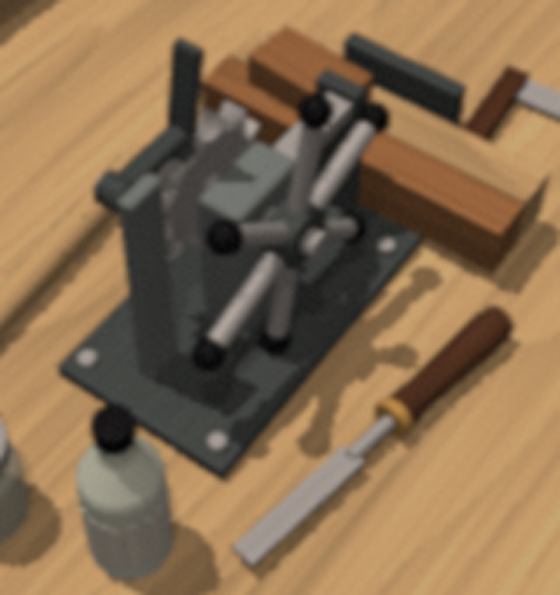

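The crops show three bolts in the top crop at (68,338), (428,396) and (456,209), the lip tip at (285,105), and the top ball at (315,283). In the side crop the ball is at (316,110), the lip tip at (187,48) and the post top at (140,190).

```bash
python3 - <<'E'
from h import *
def ray(z,u,v):
    R=z["extrinsics"];d=np.array([(u-z["cx"])/z["fx"],-(v-z["cy"])/z["fy"],-1]);return R[:3,3],R[:3,:3]@d
def onz(z,u,v,h):
    o,d=ray(z,u,v);return (o+d*(h-o[2])/d[2]).round(1)
def two(a,b):
    (o,d),(p,e)=a,b;A=np.stack([d,-e],1);s=np.linalg.lstsq(A,p-o,rcond=None)[0]
    return ((o+d*s[0]+p+e*s[1])/2).round(1), np.linalg.norm(o+d*s[0]-p-e*s[1]).round(1)
T=np.load("top0.npz");S=np.load("side0.npz")
tp=lambda u,v:(225+u/4.4,145+v/4.2)
sp=lambda u,v:(200+u/3.5,165+v/3.5)
for b in((68,338),(428,396),(456,209)):print("boltT",onz(T,*tp(*b),13))
for b in((87,357),(217,440),(387,244)):print("boltS",onz(S,*sp(*b),13))
print("ball",two(ray(T,*tp(315,283)),ray(S,*sp(316,110))))
print("lip",two(ray(T,*tp(287,98)),ray(S,*sp(187,42))), onz(T,*tp(285,103),236),onz(S,*sp(187,48),236))
print("post top",onz(T,*tp(128,152),188),onz(S,*sp(141,191),188))
for n,z in(("T",T),("S",S)):
    P=z["P"];X=P.reshape(-1,3)
    m=(X[:,2]>208)&(X[:,2]<245)&(abs(X[:,0]-590)<40)&(abs(X[:,1]-30)<40);print(n,"lip pts",m.sum(),X[m].mean(0).round(1),np.ptp(X[m],0))
    m=(abs(X[:,2]-188)<4)&(abs(X[:,0]-580)<60)&(X[:,1]>60)&(X[:,1]<140);print("post pts",m.sum(),np.median(X[m],0).round(1),X[m].min(0),X[m].max(0))
    m=(X[:,2]>190)&(X[:,2]<222)&(abs(X[:,0]-515)<35)&(abs(X[:,1])<50);print("ball pts",m.sum(),X[m].mean(0).round(1),X[m].min(0),X[m].max(0))
E
```

```text
boltT [500.7 127.9  13. ]
boltT [505.4 -72.3  13. ]
boltT [617.  -68.8  13. ]
boltS [609.6 132.   13. ]
boltS [499.4 128.7  13. ]
boltS [504.6 -72.7  13. ]
ball (array([519.3,   2.4, 201.9]), np.float64(1.1))
lip (array([596.5,  30.8, 235.1]), np.float64(4.7)) [595.9  32.3 236. ] [590.1  35.  236. ]
post top [570.9 101.7 188. ] [568.  106.4 188. ]
T lip pts 66 [591.8  33.4 229.3] [20.73457513 12.44792033 29.76432985]
post pts 81 [571.8 103.4 186.9] [520.31350133  88.97772729 184.07250217] [597.22168036 118.73794629 191.35035708]
ball pts 94 [518.1   4.3 210.9] [508.73389509  -6.24667983 191.3610644 ] [529.5373469   14.72176172 218.71122276]
S lip pts 128 [589.2  37.3 225.3] [20.62654593 13.49062175 31.12330286]
post pts 104 [569.6 107.1 187.7] [520.02943889  91.46677694 184.04471008] [597.62708754 121.45876761 191.93226778]
ball pts 116 [514.3  10.5 207.8] [505.63818973  -2.3700653  190.05159758] [525.17937474  16.61386726 219.42397257]
```

Emit:
{"op": "arm_command", "data": {"deltas": [{"dz": 0.045}, {"dz": 0.042, "yaw": -6}, {"dx": 0.026, "dy": 0.039, "yaw": -6}, {"dx": 0.026, "dy": 0.039, "yaw": -5}, {"dx": 0.026, "dy": 0.039}, {"dx": 0.026, "dy": 0.039}, {"dx": 0.026, "dy": 0.039}, {"dx": 0.026, "dy": 0.039}, {"dx": 0.026, "dy": 0.039}, {"dx": 0.026, "dy": 0.039}, {"dx": 0.026, "dy": 0.039}, {"dx": 0.026, "dy": 0.039}, {"dx": 0.026, "dy": 0.039}, {"dx": 0.026, "dy": 0.039}, {"dx": 0.026, "dy": 0.039}, {"dx": 0.026, "dy": 0.039}, {"dx": 0.026, "dy": 0.039}, {}, {}], "gripper": 0.0}}

```text
$.deltas[0]: bad value
```

Emit:
{"op": "arm_command", "data": {"deltas": [{"dx": 0, "dy": 0, "dz": 0.045, "yaw": 0}, {"dx": 0, "dy": 0, "dz": 0.042, "yaw": -6}, {"dx": 0.026, "dy": 0.039, "dz": 0, "yaw": -6}, {"dx": 0.026, "dy": 0.039, "dz": 0, "yaw": -5}, {"dx": 0.026, "dy": 0.039, "dz": 0, "yaw": 0}, {"dx": 0.026, "dy": 0.039, "dz": 0, "yaw": 0}, {"dx": 0.026, "dy": 0.039, "dz": 0, "yaw": 0}, {"dx": 0.026, "dy": 0.039, "dz": 0, "yaw": 0}, {"dx": 0.026, "dy": 0.039, "dz": 0, "yaw": 0}, {"dx": 0.026, "dy": 0.039, "dz": 0, "yaw": 0}, {"dx": 0.026, "dy": 0.039, "dz": 0, "yaw": 0}, {"dx": 0.026, "dy": 0.039, "dz": 0, "yaw": 0}, {"dx": 0.026, "dy": 0.039, "dz": 0, "yaw": 0}, {"dx": 0.026, "dy": 0.039, "dz": 0, "yaw": 0}, {"dx": 0.026, "dy": 0.039, "dz": 0, "yaw": 0}, {"dx": 0.026, "dy": 0.039, "dz": 0, "yaw": 0}, {"dx": 0.026, "dy": 0.039, "dz": 0, "yaw": 0}, {"dx": 0, "dy": 0, "dz": 0, "yaw": 0}, {"dx": 0, "dy": 0, "dz": 0, "yaw": 0}], "gripper": 0.0}}

```text
t: 2.0
eef_pos: [591.8, -5.7, 319.9]
tcp_rot: [3.142, 0.001, 0.034]
ft_force: [-0.2, -0.9, -0.1]
opening: 0.009
grip_force: 0.0
```

```bash
python3 - <<'E'
from h import *
a=read_camera("wrist")["color"];b=read_camera("side")["color"][100:310,130:410]
cv2.imwrite("pics/w1.png",np.hstack([cv2.resize(a,(400,300)),cv2.resize(b,(400,300))])[...,::-1])
E
```

```text
(no output)
```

View pics/w1.png

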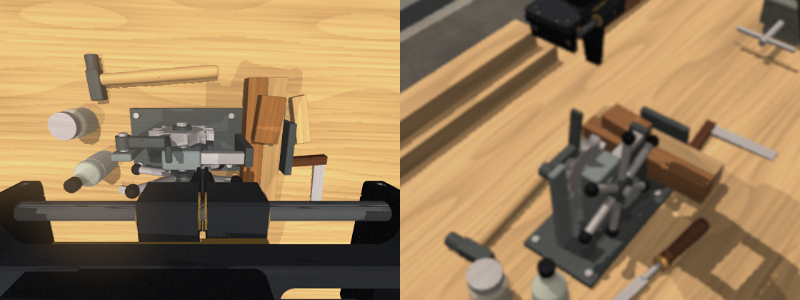

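The wrist and side views show the closed fingers on the −y side of the lip, in line with it in x. I'll go down, then push the lip up and back.

Emit:
{"op": "arm_command", "data": {"deltas": [{"dx": 0, "dy": 0, "dz": -0.03, "yaw": 0}, {"dx": 0, "dy": 0, "dz": -0.03, "yaw": 0}, {"dx": 0, "dy": 0, "dz": -0.021, "yaw": 0}, {"dx": 0, "dy": 0.01, "dz": 0, "yaw": 0}, {"dx": 0, "dy": 0.01, "dz": 0, "yaw": 0}, {"dx": 0, "dy": 0.005, "dz": 0.001, "yaw": 0}, {"dx": 0, "dy": 0.005, "dz": 0.003, "yaw": 0}, {"dx": 0, "dy": 0.005, "dz": 0.003, "yaw": 0}, {"dx": 0, "dy": 0.005, "dz": 0.003, "yaw": 0}, {"dx": 0, "dy": 0.005, "dz": 0.003, "yaw": 0}, {"dx": 0, "dy": 0.005, "dz": 0.003, "yaw": 0}, {"dx": 0, "dy": 0.005, "dz": 0.003, "yaw": 0}, {"dx": 0, "dy": 0.005, "dz": 0.003, "yaw": 0}, {"dx": 0, "dy": 0.005, "dz": 0.004, "yaw": 0}, {"dx": 0, "dy": 0, "dz": 0, "yaw": 0}, {"dx": 0, "dy": 0, "dz": 0, "yaw": 0}]}}

```text
t: 3.7
eef_pos: [592.0, 58.6, 266.3]
tcp_rot: [3.141, -0.001, 0.032]
ft_force: [0.7, -2.9, 3.2]
opening: 0.004
grip_force: 1.6
```

Emit:
{"op": "arm_command", "data": {"deltas": [{"dx": 0, "dy": -0.02, "dz": 0, "yaw": 0}, {"dx": 0, "dy": -0.015, "dz": 0.035, "yaw": 0}, {"dx": -0.024, "dy": -0.02, "dz": 0, "yaw": 0}, {"dx": -0.024, "dy": -0.02, "dz": 0, "yaw": 0}, {"dx": -0.025, "dy": -0.022, "dz": 0, "yaw": 0}, {"dx": 0, "dy": 0, "dz": 0, "yaw": 0}, {"dx": 0, "dy": 0, "dz": 0, "yaw": 0}, {"dx": 0, "dy": 0, "dz": 0, "yaw": 0}]}}

```text
t: 4.5
eef_pos: [519.4, -38.1, 300.5]
tcp_rot: [-3.141, 0.0, 0.032]
ft_force: [0.2, 0.6, 0.0]
opening: 0.004
grip_force: 0.0
```

```bash
cat >> h.py <<'E'
def look(n,fn=None):
    c=read_camera(n);P=pts(c);X=P.reshape(-1,3)
    L=(X-[557.5,28,0]);L=np.c_[L[:,0]+.03*L[:,1],L[:,1]-.03*L[:,0],L[:,2]]
    m=(abs(L[:,0]-35)<12)&(L[:,1]>-30)&(L[:,1]<100)&(L[:,2]>195)&(L[:,2]<280);q=L[m]
    print(n,"pawl pts",m.sum(),"top",q[q[:,2]>np.percentile(q[:,2],85)].mean(0).round(1),"max z",q[:,2].max().round(1) if len(q) else 0)
    m=(abs(L[:,0]+40)<14)&(abs(L[:,1])<55)&(L[:,2]>193)&(L[:,2]<222)&(c["color"].max(-1).ravel()<70);q=L[m]
    if len(q):print(" ball",m.sum(),q.mean(0).round(1),q.min(0).round(1),q.max(0).round(1))
    return c
E
python3 - <<'E'
from h import *
b=look("side")["color"][100:310,130:410];look("top")
cv2.imwrite("pics/w2.png",cv2.resize(b,(560,420))[...,::-1])
E
```

```text
side pawl pts 249 top [ 32.2  42.8 263.7] max z 266.6
 ball 80 [-43.7 -21.1 209.9] [-52.  -32.3 195.9] [-34.3 -14.7 217.1]
top pawl pts 121 top [ 35.2  39.5 263.2] max z 266.1
```

View pics/w2.png

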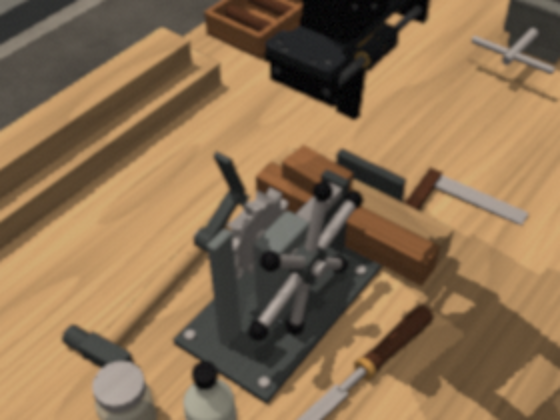

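The side view shows the pawl up, its lip tilted at (230,175), with theta about 0.52. The star hasn't moved, ball at (322,190). Next I'll push the ball, stopping short of the target.

Emit:
{"op": "arm_command", "data": {"deltas": [{"dx": 0, "dy": 0, "dz": -0.03, "yaw": 0}, {"dx": 0, "dy": 0, "dz": -0.03, "yaw": 0}, {"dx": 0, "dy": 0, "dz": -0.024, "yaw": 0}, {"dx": 0, "dy": 0.008, "dz": 0, "yaw": 0}, {"dx": 0, "dy": 0.006, "dz": 0, "yaw": 0}, {"dx": 0, "dy": 0.005, "dz": 0, "yaw": 0}, {"dx": 0, "dy": 0.005, "dz": 0, "yaw": 0}, {"dx": 0, "dy": 0.005, "dz": 0, "yaw": 0}, {"dx": 0, "dy": 0.005, "dz": 0, "yaw": 0}, {"dx": 0, "dy": 0.005, "dz": 0, "yaw": 0}, {"dx": 0, "dy": 0.005, "dz": 0, "yaw": 0}, {"dx": 0, "dy": 0.005, "dz": 0, "yaw": 0}, {"dx": 0, "dy": 0.004, "dz": 0, "yaw": 0}, {"dx": 0, "dy": 0.002, "dz": 0, "yaw": 0}, {"dx": 0, "dy": 0, "dz": 0, "yaw": 0}, {"dx": 0, "dy": 0, "dz": 0, "yaw": 0}]}}

```text
t: 6.2
eef_pos: [518.6, 16.7, 216.4]
tcp_rot: [-3.141, 0.001, 0.032]
ft_force: [-0.0, -0.4, 0.2]
opening: 0.008
grip_force: 0.0
```

```bash
python3 - <<'E'
from h import *
b=look("side")["color"][100:310,130:410]
cv2.imwrite("pics/w3.png",cv2.resize(b,(560,420))[...,::-1])
E
```

```text
side pawl pts 224 top [ 33.   43.4 264.1] max z 267.1
 ball 138 [-45.4   3.6 213.1] [-53.4 -16.  195.4] [-30.   18.3 221.9]
```

View pics/w3.png

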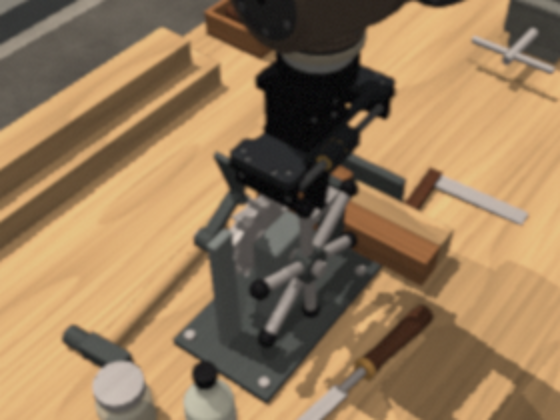

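```bash
cat >> h.py <<'E'
def wheel(c):
    # ball (initially 45 deg to +y): dark blob centre in the side view against its projected arc
    E=np.linalg.inv(np.array(c["extrinsics"]))
    g=(c["color"].max(-1)<60).astype(np.uint8)
    f=np.linspace(-.15,.8,96);y=95*np.sin(np.pi/4+f);z=112+95*np.cos(np.pi/4+f)
    W=np.c_[557.5-40-.03*y,28+y-1.2,z,np.ones_like(f)]@E.T
    U=c["cx"]+c["fx"]*W[:,0]/-W[:,2];V=c["cy"]-c["fy"]*W[:,1]/-W[:,2]
    n,l,s,k=cv2.connectedComponentsWithStats(g)
    for i in range(1,n):
        d=np.hypot(U-k[i][0],V-k[i][1]);j=d.argmin()
        if d[j]<5 and 15<s[i][4]<150:print("blob",k[i].round(1),s[i][4],"phi",f[j].round(2),"off",d[j].round(1))
E
python3 - <<'E'
from h import *
wheel(np.load("side0.npz"));wheel(read_camera("side"))
E
```

```text
blob [265.7 229.7] 121 phi -0.03 off 0.8
```

```bash
cat >> h.py <<'E'
def wheel2(c):
    E=np.linalg.inv(np.array(c["extrinsics"]));g=c["color"].max(-1).astype(np.float32)
    g=cv2.GaussianBlur(g,(0,0),2.5)
    f=np.linspace(-.15,.8,39);y=95*np.sin(np.pi/4+f);z=112+95*np.cos(np.pi/4+f)
    W=np.c_[557.5-40-.03*y,28+y-1.2,z,np.ones_like(f)]@E.T
    U=c["cx"]+c["fx"]*W[:,0]/-W[:,2];V=c["cy"]-c["fy"]*W[:,1]/-W[:,2]
    I=cv2.remap(g,U.astype(np.float32)[None],V.astype(np.float32)[None],1)[0]
    print([(round(a,2),round(u),round(v),int(i)) for a,u,v,i in zip(f,U,V,I)])
E
python3 - <<'E'
from h import *
wheel2(np.load("side0.npz"));wheel2(read_camera("side"))
E
```

```text
[(np.float64(-0.15), 267, 224, 99), (np.float64(-0.12), 267, 225, 91), (np.float64(-0.1), 266, 227, 79), (np.float64(-0.07), 266, 228, 66), (np.float64(-0.05), 265, 229, 52), (np.float64(-0.02), 265, 230, 40), (np.float64(0.0), 264, 231, 31), (np.float64(0.03), 264, 232, 25), (np.float64(0.05), 263, 233, 23), (np.float64(0.08), 263, 234, 22), (np.float64(0.1), 263, 235, 25), (np.float64(0.13), 262, 236, 29), (np.float64(0.15), 262, 237, 34), (np.float64(0.18), 261, 238, 40), (np.float64(0.2), 261, 239, 44), (np.float64(0.22), 261, 240, 47), (np.float64(0.25), 260, 241, 49), (np.float64(0.28), 260, 242, 50), (np.float64(0.3), 260, 243, 51), (np.float64(0.33), 259, 244, 52), (np.float64(0.35), 259, 245, 53), (np.float64(0.38), 259, 246, 54), (np.float64(0.4), 259, 247, 55), (np.float64(0.43), 258, 248, 56), (np.float64(0.45), 258, 249, 57), (np.float64(0.48), 258, 250, 58), (np.float64(0.5), 258, 251, 58), (np.float64(0.52), 258, 252, 58), (np.float64(0.55), 257, 252, 58), (np.float64(0.58), 257, 253, 58), (np.float64(0.6), 257, 254, 58), (np.float64(0.62), 257, 255, 58), (np.float64(0
[... 846 characters left out ...]
at64(0.3), 260, 243, 37), (np.float64(0.33), 259, 244, 33), (np.float64(0.35), 259, 245, 31), (np.float64(0.38), 259, 246, 31), (np.float64(0.4), 259, 247, 34), (np.float64(0.43), 258, 248, 38), (np.float64(0.45), 258, 249, 44), (np.float64(0.48), 258, 250, 50), (np.float64(0.5), 258, 251, 56), (np.float64(0.52), 258, 252, 60), (np.float64(0.55), 257, 252, 63), (np.float64(0.58), 257, 253, 65), (np.float64(0.6), 257, 254, 65), (np.float64(0.62), 257, 255, 65), (np.float64(0.65), 257, 256, 64), (np.float64(0.68), 257, 256, 63), (np.float64(0.7), 257, 257, 63), (np.float64(0.72), 257, 258, 62), (np.float64(0.75), 257, 259, 62), (np.float64(0.78), 257, 259, 61), (np.float64(0.8), 257, 260, 61)]
```

Emit:
{"op": "arm_command", "data": {"deltas": [{"dx": 0, "dy": 0.004, "dz": 0, "yaw": 0}, {"dx": 0, "dy": 0.004, "dz": 0, "yaw": 0}, {"dx": 0, "dy": 0.003, "dz": 0, "yaw": 0}, {"dx": 0, "dy": 0.001, "dz": 0, "yaw": 0}, {"dx": 0, "dy": 0, "dz": 0, "yaw": 0}, {"dx": 0, "dy": 0, "dz": 0, "yaw": 0}, {"dx": 0, "dy": -0.02, "dz": 0, "yaw": 0}, {"dx": 0, "dy": -0.02, "dz": 0.02, "yaw": 0}, {"dx": 0, "dy": 0, "dz": 0.045, "yaw": 0}, {"dx": 0, "dy": 0, "dz": 0.045, "yaw": 0}, {"dx": 0, "dy": 0, "dz": 0, "yaw": 0}, {"dx": 0, "dy": 0, "dz": 0, "yaw": 0}]}}

```text
t: 7.55
eef_pos: [518.9, -11.5, 327.2]
tcp_rot: [3.141, -0.002, 0.032]
ft_force: [-0.6, 0.1, -0.7]
opening: 0.005
grip_force: 0.0
```

```bash
python3 - <<'E'
from h import *
print(state()["eef_pos"])
c=look("side");wheel(c)
E=np.linalg.inv(np.array(c["extrinsics"]))
def tb(c,lo,hi):
    g=(c["color"].max(-1)<60).astype(np.uint8);n,l,s,k=cv2.connectedComponentsWithStats(g)
    for i in range(1,n):
        if 15<s[i][4]<200 and 265<k[i][0]<310 and 170<k[i][1]<230:print(k[i].round(1),s[i][4])
    for f in np.arange(lo,hi,.06):
        a=-np.pi/12+f;w=E@[557.5-40-.03*95*np.sin(a),28+95*np.sin(a)-1.2,112+95*np.cos(a),1]
        print(round(f,2),round(c["cx"]-c["fx"]*w[0]/w[2],1),round(c["cy"]+c["fy"]*w[1]/w[2],1))
tb(np.load("side0.npz"),-.06,.1);tb(c,.36,.68)
b=c["color"][100:310,130:410]
cv2.imwrite("pics/w4.png",cv2.resize(b,(560,420))[...,::-1])
E
```

```text
[518.87053046 -11.48920486 327.23292765]
side pawl pts 247 top [ 32.4  43.  264. ] max z 266.3
 ball 89 [-43.5  22.8 211.1] [-51.7  10.8 194.2] [-33.2  29.7 218. ]
[277.2 221.7] 48
-0.06 292.0 194.9
0.0 290.5 195.9
0.06 289.0 197.0
[279.8 208.2] 122
0.36 281.1 204.5
0.42 279.5 206.4
0.48 277.9 208.3
0.54 276.3 210.4
0.6 274.7 212.6
0.66 273.2 214.9
```

View pics/w4.png

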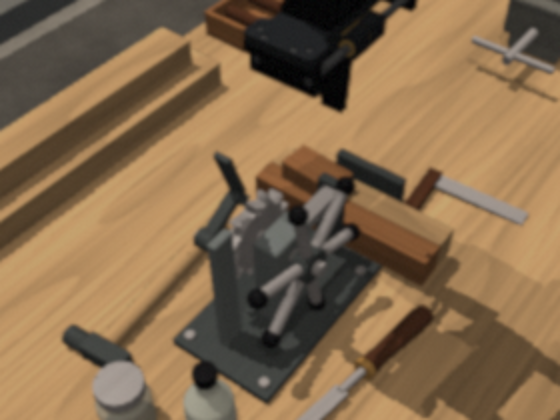

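The ball is now at (297,215) in the side view. From its travel the wheel stands at about 0.48, and the pawl is still up. Next is pushing the pawl down from the +y side of the lip.

Emit:
{"op": "arm_command", "data": {"deltas": [{"dx": 0.024, "dy": 0.0385, "dz": 0, "yaw": 0}, {"dx": 0.024, "dy": 0.0385, "dz": 0, "yaw": 0}, {"dx": 0.024, "dy": 0.0385, "dz": 0, "yaw": 0}, {"dx": 0, "dy": 0, "dz": 0, "yaw": 0}, {"dx": 0, "dy": 0, "dz": -0.03, "yaw": 0}, {"dx": 0, "dy": 0, "dz": -0.03, "yaw": 0}, {"dx": 0, "dy": 0, "dz": -0.026, "yaw": 0}, {"dx": 0, "dy": -0.006, "dz": 0, "yaw": 0}, {"dx": 0, "dy": -0.006, "dz": 0, "yaw": 0}, {"dx": 0, "dy": -0.006, "dz": 0, "yaw": 0}, {"dx": 0, "dy": -0.006, "dz": 0, "yaw": 0}, {"dx": 0, "dy": -0.006, "dz": 0, "yaw": 0}, {"dx": 0, "dy": -0.006, "dz": 0, "yaw": 0}, {"dx": 0, "dy": -0.006, "dz": 0, "yaw": 0}, {"dx": 0, "dy": -0.005, "dz": 0, "yaw": 0}, {"dx": 0, "dy": -0.005, "dz": 0, "yaw": 0}, {"dx": 0, "dy": 0, "dz": 0, "yaw": 0}, {"dx": 0, "dy": 0, "dz": 0, "yaw": 0}]}}

```text
t: 9.4
eef_pos: [590.9, 51.8, 240.8]
tcp_rot: [3.141, -0.0, 0.032]
ft_force: [-0.4, 0.8, -0.9]
opening: 0.006
grip_force: 0.0
```

```bash
python3 - <<'E'
from h import *
c=look("side")
E
```

```text
side pawl pts 181 top [ 30.9  32.6 268.6] max z 278.2
 ball 87 [-43.6  22.9 211.2] [-52.4  10.8 193.4] [-32.4  30.5 219.4]
```

Now I'll press down on the arm in small steps.

Emit:
{"op": "arm_command", "data": {"deltas": [{"dx": 0, "dy": 0, "dz": -0.012, "yaw": 0}, {"dx": 0, "dy": 0, "dz": -0.01, "yaw": 0}, {"dx": 0, "dy": 0, "dz": -0.008, "yaw": 0}, {"dx": 0, "dy": 0, "dz": -0.006, "yaw": 0}, {"dx": 0, "dy": 0, "dz": -0.004, "yaw": 0}, {"dx": 0, "dy": 0, "dz": -0.002, "yaw": 0}, {"dx": 0, "dy": 0, "dz": 0, "yaw": 0}]}}

```text
t: 10.15
eef_pos: [591.1, 52.8, 198.8]
tcp_rot: [-3.141, -0.001, 0.032]
ft_force: [0.4, 5.9, 2.4]
opening: 0.002
grip_force: 3.1
```

Emit:
{"op": "arm_command", "data": {"deltas": [{"dx": 0, "dy": 0, "dz": -0.001, "yaw": 0}, {"dx": 0, "dy": 0, "dz": -0.001, "yaw": 0}, {"dx": 0, "dy": 0, "dz": 0, "yaw": 0}]}}

```text
t: 10.45
eef_pos: [591.3, 53.0, 197.5]
tcp_rot: [-3.14, -0.002, 0.032]
ft_force: [-0.2, 7.2, 6.3]
opening: 0.001
grip_force: 4.2
```

Emit:
{"op": "arm_command", "data": {"deltas": [{"dx": 0, "dy": 0, "dz": -0.001, "yaw": 0}, {"dx": 0, "dy": 0, "dz": 0, "yaw": 0}, {"dx": 0, "dy": 0, "dz": 0, "yaw": 0}]}}

```text
t: 10.75
eef_pos: [591.4, 53.0, 197.0]
tcp_rot: [-3.14, -0.003, 0.032]
ft_force: [-1.3, 7.2, 12.2]
opening: 0.006
grip_force: 7.0
```

Emit:
{"op": "arm_command", "data": {"deltas": [{"dx": 0, "dy": 0, "dz": -0.001, "yaw": 0}, {"dx": 0, "dy": 0, "dz": 0, "yaw": 0}, {"dx": 0, "dy": 0.003, "dz": 0.001, "yaw": 0}, {"dx": 0, "dy": 0.005, "dz": 0.002, "yaw": 0}, {"dx": 0, "dy": 0.003, "dz": 0.01, "yaw": 0}, {"dx": 0, "dy": 0, "dz": 0.04, "yaw": 0}, {"dx": 0, "dy": 0, "dz": 0.045, "yaw": 0}, {"dx": 0, "dy": 0, "dz": 0.045, "yaw": 0}, {"dx": -0.03, "dy": -0.039, "dz": 0, "yaw": 0}, {"dx": -0.03, "dy": -0.039, "dz": 0, "yaw": 0}, {"dx": -0.02, "dy": -0.045, "dz": 0, "yaw": 0}, {"dx": 0, "dy": -0.045, "dz": 0, "yaw": 0}, {"dx": 0, "dy": -0.045, "dz": 0, "yaw": 0}, {"dx": 0, "dy": -0.045, "dz": 0, "yaw": 0}, {"dx": 0, "dy": 0, "dz": 0, "yaw": 0}, {"dx": 0, "dy": 0, "dz": 0, "yaw": 0}]}}

```text
t: 12.35
eef_pos: [510.6, -195.6, 337.6]
tcp_rot: [-3.141, 0.0, 0.03]
ft_force: [0.2, 0.3, 1.0]
opening: 0.002
grip_force: 0.0
```

```bash
python3 - <<'E'
from h import *
X=np.load("side0.npz")["P"].reshape(-1,3)
def lip(P):
    X=P.reshape(-1,3);L=X-[557.5,28,0];L=np.c_[L[:,0]+.03*L[:,1],L[:,1]-.03*L[:,0],L[:,2]]
    m=(abs(L[:,0]-35)<14)&(abs(L[:,1]-5)<30)&(L[:,2]>205)&(L[:,2]<245);q=L[m]
    for lo,hi in((205,220),(222,240)):
        r=q[(q[:,2]>lo)&(q[:,2]<hi)];print(len(r),r.mean(0).round(1),end=" ")
    print("max",q[:,2].max().round(1))
lip(np.load("side0.npz")["P"]);c=look("side");lip(pts(c))
lip(np.load("top0.npz")["P"]);lip(pts(read_camera("top")))
cv2.imwrite("pics/w5.png",cv2.resize(c["color"][100:310,130:410],(560,420))[...,::-1])
E
```

```text
52 [ 31.6  10.9 212.6] 78 [ 32.3   7.  231.7] max 239.1
side pawl pts 171 top [ 32.9   4.6 237. ] max z 238.7
 ball 85 [-43.5  23.1 211.1] [-51.5  10.8 193.5] [-32.5  30.  219.5]
50 [ 31.9  11.2 212.1] 79 [ 32.3   7.  231.6] max 238.7
17 [ 32.5   8.4 212.5] 52 [ 34.8   3.2 233.2] max 238.8
19 [ 32.7   9.  212. ] 49 [ 35.3   3.  232.9] max 239.8
```

View pics/w5.png

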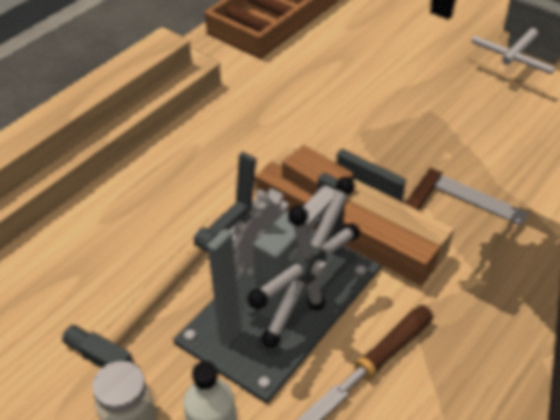

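The lip is upright again at (246,180), and its measured position matches the starting seated pose to within 1 mm. The wheel is one notch back, the bystanders I can see here look unmoved, and the hand is clear.

```bash
python3 -c "from cell import job_done;print(job_done())"
```

```text
the job is handed in; nothing more can be done
None
```

The clamp is eased by one notch: I lifted the pawl to about 0.5 rad, pushed the wheel back to about 0.48 rad, seated the pawl fully in the next gap, moved the hand clear and handed the job in at about 12 s of robot time.

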